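Slide the specimen tray under the scanner bridge and start the scan

TASK

Push the white slide tray along the bench with your fingertips, in through the flared side of the slide scanner and under its low bridge, until its front edge sits squarely against the two stop bumpers on the other side; keep it flat on the bench all the way, never lifting or tipping it. Only when the tray is home, press the green button on top of the bridge all the way down to start the scan, let it come back up and move clear. Leave the tube rack, jar, culture dishes and marker pen where they are.

Things in the scene. Friction and masses are not known exactly. Their poses are not given: they have to be found in the camera images.
- tray: Loose flat white slide tray, 120 x 90 x 14 mm (x, y, z), about 0.3 kg, straight sides, four glass slides flush in its top. Origin: centre of its underside, on the bench. x along its 120 mm side (the +x end is the front and goes in first), z up. Starts with the front roughly towards the scanner, turned and off to one side. When home, its origin is at x = -5 mm, y = 0 (to 8 mm) in the scanner's frame.
- scanner: Fixed slide scanner. Origin: on the bench below the bridge's centre; the tray goes in along its +x; z up. Bridge: white beam, x -30 to +30 mm, underside 18 mm above the bench (4 mm over the tray), top 40 mm, with a black camera housing up to 54 mm. Two posts, equally deep and high, fill |y| 53 to 89 mm: the opening is 106 mm wide.
- scanner_mouth (a point): Middle of the scanner's entrance, 9 mm above the bench, at x -63 mm, y 0 in its frame. Two blue guides 16 mm high flare out here from the opening's edges to 66 mm either side of the middle line.
- scanner_stop (a point): Point half-way between the faces of the two black rubber stop bumpers, 8 mm above the bench, at x +55 mm, y 0 in the scanner's frame (bumpers at y -30 and +30 mm, on a fixed bar 14 mm high). The tray's front edge ends here; the last 35 mm of the tray then still stick out on the entrance side.
- start_button_top (a point): Centre of the top of the green start button (30 mm across), which is pressed straight down; it sits on top of the scanner's +y post.
- start_button (a joint): Travel of the start button, m: 0 up, 0.006 fully down. Spring return; fully down takes 4 N.
- tube_rack: Bystander, loose: white rack of blue-capped tubes, 70 x 120 mm, 82 mm high; origin at the centre of its underside.
- jar: Bystander, loose: amber jar with blue cap, 52 mm across, 75 mm high; origin at the centre of its underside.
- dishes: Bystander, loose: two stacked culture dishes, 90 mm across, 29 mm high; origin at the centre of the underside.
- marker: Bystander, loose: white marker pen with red cap lying on the bench, about 144 mm long, 18 mm thick; origin on its underside, near the middle of its length, which lies along its x.

How it is judged:
By the outcome, as a careful person would: the job done as asked, in the order asked, and still so for the second after the job is handed in, with the robot touching nothing.
It also fails if it takes over 72 s, if anything falls off the work surface, if the arm or the gripper's body presses on something with over 40 N, if the wrist force passes 120 N, or if a joint passes its speed limit or range.

ROBOT

A 6-joint arm with a two-finger parallel gripper is mounted at the origin on the work surface. World frame = base frame: x ahead of the robot, y to its left, z up, the work surface at z = 0. Lengths are in mm, angles in rad, forces in N, time in s.
With the tool pointing down it reaches from about 350 to 725 mm from the base axis. Payload 4.3 kg.
Tool frame: the origin (TCP) lies midway between the tips of the shut fingers; the grasp point (between the pads) lies 19 mm behind it (env.grip_point_offset is the distance from the TCP to the grasp point, in mm); z points along the fingers, x is the direction in which the jaws open and shut, and the axes are right-handed (so a half turn about z gives the same grasp; the last joint's range is limited). The gripper opens to 85 mm and grips with 20 to 120 N. Pads are 22 mm wide; open, the fingers measure 114 mm over their backs; the gripper's body (76 mm by 85 mm) begins 54 mm behind the grasp point. The pads swing forward as they close: fully open they stand 13 mm farther back than shut.
Start: joints at [1.032, 0.377, 0.081, 1.274, 0, 1.46], TCP at [239.085, 522.977, 231.329] pointing down, gripper open.
Joint ranges: [-2.72, 2.72], [-0.84, 1.66], [-1.02, 1.22], [-1.77, 2.12], [-1.37, 1.28], [-3.14, 3.14]. Speed limits (rad/s): [2.57, 2.57, 3.14, 3.14, 3.14, 3.14].

INTERFACE

Orientations are given as [roll, pitch, yaw] about the fixed x, y, z axes, in that order (R = Rz(yaw) Ry(pitch) Rx(roll)).
In Python, from rig import env gives the robot as it stands.
- The arm moves only by the tool drive_tool, never from a script. Its argument "targets" is a list of rows, each a list of 7 numbers: the opening in per cent of the stroke, from 0 (shut) to 100 (fully open), then the shift along the world's x, y, z scaled (see below), then the turn, a rotation vector about the world's x, y, z scaled (see below). In form: [[fingers, dx, dy, dz, rx, ry, rz], ...]. A call has 1 to 8 rows; each row is the pose to reach, as a shift and turn from the pose measured when the call began; what a row does not reach only later rows make up. The controller multiplies each number of a shift by 0.15 m and each number of a turn by pi/2 rad. A row lasts 1/8 s, in which the tool goes at most 62.5 mm and 10.7 degrees, less where a joint would pass 70% of its speed; a pose out of reach is approached as far as the arm can. A call with a number of a shift or a turn outside -1 to 1 is refused whole. A call with a gripper value outside its range is refused whole. The fingers move at their own pace and stop on an object; "newtons" is the grip in N (left out, the last holds). Time passes only in rows, so rows that repeat a pose let the fingers close. It gives the time, the measured TCP pose, the force and the opening at its end, in the units of the state.
- env.read_state(): the state, without advancing time (a new reading comes with each control period).
- env.read_camera(name): name is "scene" or "top" or "wrist"; returns a dict with "frame" (480x640x3 uint8, red, green, blue), "z_map" (480x640 float32, mm along the optical axis (not along the pixel's ray), 0 where there is no reading), "fx", "fy", "cx", "cy" (pixels), "k1" (the pictures are not rectified: a ray, as slopes to the right and down, at radius r is drawn at 1 + k1 r^2 times it, then the intrinsics apply), "extrinsics" (4x4, takes a point from camera to world coordinates); the wrist camera has in their place "tool_from_camera" (4x4, takes a point from camera to tool coordinates, whose origin is the TCP and whose axes are the tool frame's). Camera axes: x right, y down, z forward; pixel columns grow to the right and rows downward; lengths in mm; the calibration is good to about 2 mm. A picture is of the moment at which its call begins: read the wrist's pose just before it.
- env.finish_job(): hands the job in, once; it reports no verdict.
The state is a dict: "clock": time; "joint_positions": joint angles; "qvel": joint speeds; "tau": joint torques, N m; "position": TCP position; "tool_rot": TCP orientation; "contact_force": force on the tool from outside, world axes, zero at the start; "moment": the same for the moment, N m; "grip_width": finger opening in mm.
Only numpy, scipy, OpenCV 4.12 (cv2) and the standard library are available. Lean on these libraries where they do the work, as an engineer would, in place of code of your own. Each camera call takes 0.05 s, during which the arm holds its last target. There are 200 camera calls.

## Working session

There is one attempt and no reset: what is moved stays moved. The work goes in short steps, Python scripts to look and compute and a tool call to move; the robot and the scene stay as the last step left them, time stands still between calls to the robot, and variables do not carry over. Pictures are saved under pics/ and viewed, about 8 in all and at most 12, crops included, and the job is handed in when it is done.

Besides the shell and the picture viewer there is one more tool, called after ">>>" in YAML: its name, and indented under it one key for each argument. drive_tool: Moves the arm, as the interface text tells. Shifts and turns lie within -1 to 1; 1 stands for 0.15 m of shift or pi/2 rad of turn. Its arguments: {"type":"object","properties":{"targets":{"type":"array"},"newtons":{"type":"number"}},"required":["targets"]}

```bash
ls; mkdir -p pics
cat > h.py <<'E'
import numpy as np, cv2
from rig import env
def shot(n):
    c=env.read_camera(n); return c
def save(c,name): cv2.imwrite('pics/'+name,c['frame'][:,:,::-1])
def K(c): return np.array([[c['fx'],0,c['cx']],[0,c['fy'],c['cy']],[0,0,1]],float)
def rays(c,px):
    u=cv2.undistortPoints(np.array(px,float).reshape(-1,1,2),K(c),np.array([c['k1'],0,0,0.]))[:,0]
    return np.c_[u,np.ones(len(u))]
def plane(c,px,z,T=None):
    T=c['extrinsics'] if T is None else T
    T=np.array(T); d=rays(c,px)@T[:3,:3].T; o=T[:3,3]
    return o+d*((z-o[2])/d[:,2])[:,None]
def cloud(c):
    v,u=np.mgrid[0:480,0:640]; px=np.c_[u.ravel(),v.ravel()]
    T=np.array(c['extrinsics']); p=rays(c,px)*c['z_map'].reshape(-1,1)
    return (p@T[:3,:3].T+T[:3,3]).reshape(480,640,3)
E
python3 - <<'E'
from h import *
s=env.read_state(); print(s)
for n in('top','scene'):
    c=shot(n); save(c,n+'0.png'); np.save(n+'0.npy',c,allow_pickle=True)
    print(n,c['fx'],c['cx'],c['cy'],c['k1'],np.round(c['extrinsics'],3))
E
```

```text
pics
{'clock': 0.0, 'joint_positions': array([1.03169097e+00, 3.78046498e-01, 7.96651215e-02, 1.27438654e+00,
       2.77747982e-05, 1.46049562e+00]), 'qvel': array([-0.00063547,  0.00127346, -0.00148007, -0.00228641,  0.00144051,
        0.00127559]), 'tau': array([ 1.78275692e-03, -4.63604879e+01,  2.69875127e+01,  2.08111218e-02,
        2.54292092e-05,  1.16904988e-05]), 'position': array([238.7373377 , 522.40345126, 230.38550631]), 'tool_rot': array([-3.14134802e+00,  1.95654811e-03,  1.14199189e+00]), 'contact_force': array([0.84071758, 0.23425768, 0.34551348]), 'moment': array([-0.01979162, -0.0144821 , -0.03678904]), 'grip_width': 85.16667857334139}
top 450.1769260470393 317.2821964199783 235.27137639696514 -0.061050859730571116 [[ 6.00000e-03 -9.90000e-01  1.41000e-01  4.69891e+02]
 [-1.00000e+00 -8.00000e-03 -1.40000e-02 -6.40900e+00]
 [ 1.50000e-02 -1.41000e-01 -9.90000e-01  9.89199e+02]
 [ 0.00000e+00  0.00000e+00  0.00000e+00  1.00000e+00]]
scene 500.4725194301908 317.7360217726892 243.3770449125446 -0.1323872832128799 [[ 6.580000e-01  4.880000e-01 -5.730000e-01  1.287639e+03]
 [ 7.520000e-01 -4.480000e-01  4.830000e-01 -5.763050e+02]
 [-2.000000e-02 -7.490000e-01 -6.620000e-01  8.431180e+02]
 [ 0.000000e+00  0.000000e+00  0.000000e+00  1.000000e+00]]
```

View pics/top0.png

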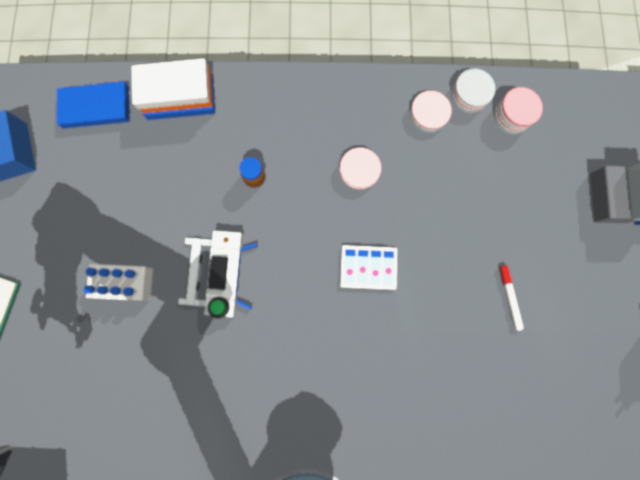

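View pics/scene0.png

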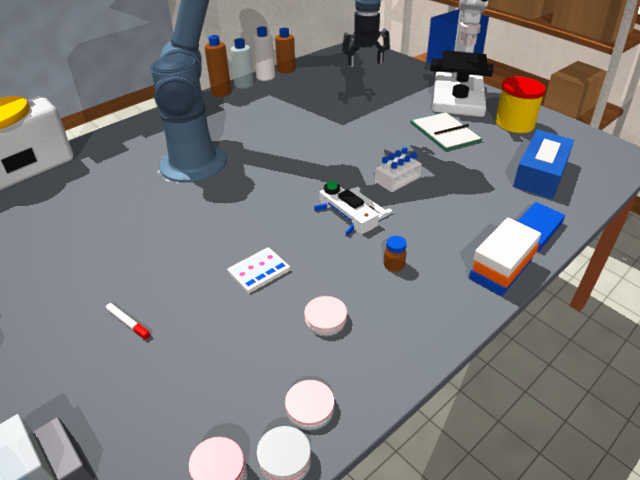

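The top view shows the tray at about (369,268) and the scanner at about (220,275). The scanner's entrance faces image-right (world -y) and its green button is at (218,307). The marker is at (512,297), the jar at (252,170), the rack at (115,283) and the dishes at (360,168). The scene view agrees. I'll measure next.

Run:
```python
from h import *
for n in('top','scene'):
    c=np.load(n+'0.npy',allow_pickle=True).item()
    P=cloud(c); f=c['frame'].astype(int); hsv=cv2.cvtColor(c['frame'],cv2.COLOR_RGB2HSV); H,S,V=cv2.split(hsv)
    def comp(m,lo,zz,nm):
        nn,l,st,ce=cv2.connectedComponentsWithStats(m.astype(np.uint8))
        for i in range(1,nn):
            if st[i,4]>lo:
                pix=np.argwhere(l==i)[:,::-1]; r=cv2.minAreaRect(pix.astype(np.float32))
                print(n,nm,st[i],np.round(ce[i]),'ctr',np.round(plane(c,[ce[i]],zz)[0],1),'box',np.round(plane(c,cv2.boxPoints(r),zz)[:,:2],1).tolist(),'z',np.round(np.median(P[l==i][:,2]),1))
    reg=(P[...,0]>300)&(P[...,0]<620)&(P[...,1]>-300)&(P[...,1]<350)
    comp(reg&(H>50)&(H<75)&(S>120)&(P[...,2]<120),30,45,'green')
    comp(reg&(H>105)&(H<130)&(S>150)&(V>80),20,16,'blue')
    comp(reg&(V>170)&(P[...,2]>5)&(P[...,2]<22)&(P[...,1]<80),200,14,'tray')
    comp(reg&(P[...,2]>32)&(P[...,2]<46)&(P[...,1]>80)&(V>120)&(S<60),100,40,'bridge')
    comp(reg&(P[...,2]>47)&(P[...,2]<62)&(P[...,1]>80)&(V<90),60,54,'housing')
c=np.load('top0.npy',allow_pickle=True).item()
im=cv2.resize(c['frame'][210:330,170:420],None,fx=3.2,fy=3.2,interpolation=cv2.INTER_CUBIC); cv2.imwrite('pics/crop.png',im[:,:,::-1])
```

```text
top green [210 300  16  15 194] [217. 307.] ctr [452.6 187.6  45. ] box [[466.8, 202.9], [467.2, 171.6], [438.4, 170.7], [438.1, 201.9]] z 62.4
top blue [242 244  15   6  48] [249. 246.] ctr [582.8 128.6  16. ] box [[581.6, 145.1], [590.8, 114.3], [584.1, 112.2], [574.9, 143.0]] z 16.6
top blue [346 250   8   5  35] [349. 252.] ctr [572.2 -90.   16. ] box [[576.9, -82.4], [577.0, -97.7], [568.2, -97.6], [568.1, -82.4]] z 14.9
top blue [359 251   8   5  38] [363. 253.] ctr [ 570.8 -118.7   16. ] box [[574.9, -110.8], [575.0, -126.0], [566.3, -126.0], [566.1, -110.7]] z 14.7
top blue [372 251   8   5  33] [375. 253.] ctr [ 569.8 -146.6   16. ] box [[575.1, -139.2], [575.2, -154.5], [566.5, -154.4], [566.3, -139.1]] z 14.6
top blue [385 252   8   5  39] [388. 254.] ctr [ 568.7 -175.    16. ] box [[573.1, -167.6], [573.2, -182.9], [564.5, -182.8], [564.4, -167.5]] z 15.3
top blue [237 301  14   8  43] [243. 304.] ctr [458.6 137.4  16. ] box [[462.6, 152.5], [467.8, 150.1], [454.0, 121.4], [448.9, 123.9]] z 15.6
top tray [ 341  246   56   44 2295] [369. 267.] ctr [ 539.3 -132.1   14. ] bo
[... 1599 characters left out ...]
[ 567.7 -176.5   16. ] box [[561.2, -184.7], [562.9, -165.4], [573.9, -168.7], [572.1, -187.9]] z 15.2
scene tray [ 228  248   62   44 1445] [258. 269.] ctr [ 544.3 -136.5   14. ] box [[491.7, -191.4], [496.8, -46.2], [596.6, -80.4], [587.0, -215.9]] z 15.2
scene bridge [319 190  60  37 661] [351. 209.] ctr [550.1 164.7  40. ] box [[439.2, 143.5], [403.0, 219.6], [614.9, 202.3], [640.0, 133.5]] z 40.8
scene housing [324 184  16  10  83] [332. 189.] ctr [462.3 174.8  54. ] box [[430.6, 175.3], [458.6, 205.6], [489.6, 176.7], [462.2, 147.1]] z 52.6
scene housing [338 189  26  20 259] [350. 198.] ctr [527.8 182.5  54. ] box [[495.0, 163.1], [474.9, 207.4], [559.5, 201.0], [576.8, 158.5]] z 54.9
```

View pics/crop.png

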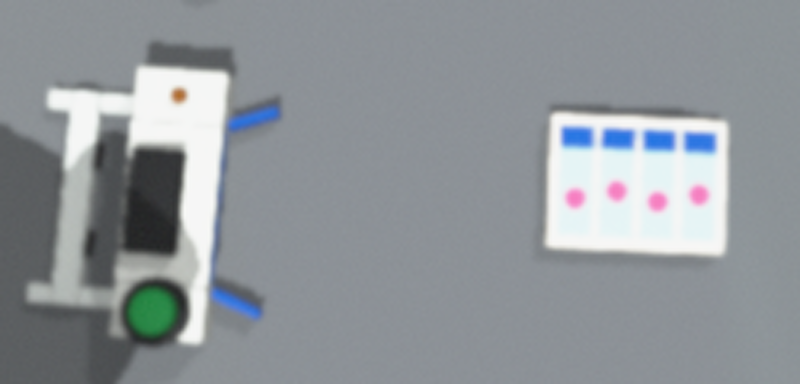

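```bash
cat > m.py <<'E'
from h import *
c=np.load('top0.npy',allow_pickle=True).item()
q=lambda a:(np.array(a,float)+.5)/3.2-.5+[170,210]
B=plane(c,q([(137,67),(229,72),(205,343),(110,333)]),40)[:,:2]; print('bridge',B.round(1).tolist(),B.mean(0).round(1))
for a,b in((0,3),(1,2)): d=B[a]-B[b]; print('ang',np.degrees(np.arctan2(d[1],d[0])),np.hypot(*d))
t=plane(c,q([(551,112),(728,120),(725,255),(546,246)]),14)[:,:2]; print('tray',t.round(1).tolist(),t.mean(0).round(1))
for a,b in((0,1),(3,2)): d=t[a]-t[b]; print('head',np.degrees(np.arctan2(d[1],d[0])),np.hypot(*d))
g=plane(c,q([(279,105),(260,317)]),16)[:,:2]; print('guide tips',g.round(1).tolist(),g.mean(0)); d=g[0]-g[1]; print(np.degrees(np.arctan2(d[1],d[0])),np.hypot(*d))
b=plane(c,q([(104,155),(95,243)]),14)[:,:2]; print('bumpers',b.round(1).tolist(),b.mean(0)); d=b[0]-b[1]; print(np.degrees(np.arctan2(d[1],d[0])))
bar=plane(c,q([(86,100),(66,290)]),14)[:,:2];d=bar[0]-bar[1]; print('bar',np.degrees(np.arctan2(d[1],d[0])))
print('button',plane(c,q([(153,312)]),60))
P=cloud(c); print(P[307,217],P[305:310,215:220,2].mean())
for n in('top','scene'):
    c=np.load(n+'0.npy',allow_pickle=True).item(); h=cv2.cvtColor(c['frame'],cv2.COLOR_RGB2HSV)
    m=(h[...,0]>50)&(h[...,0]<75)&(h[...,1]>120)
    nn,l,st,ce=cv2.connectedComponentsWithStats(m.astype(np.uint8)); i=1+np.argmin(np.abs(ce[1:,1]-(307 if n=='top' else 185))+np.abs(ce[1:,0]-(217 if n=='top' else 332)))
    for z in(45,52,58,64): print(n,z,plane(c,[ce[i]],z)[0].round(1))
E
python3 m.py
```

```text
bridge [[613.5, 204.3], [610.7, 142.7], [432.6, 153.3], [438.3, 215.5]] [523.8 179. ]
ang -3.6614076466705425 175.56584925971302
ang -3.403155067390007 178.438438912816
tray [[588.8, -73.5], [584.2, -194.8], [492.3, -191.2], [497.7, -70.0]] [ 540.7 -132.4]
head 87.83481600417679 121.42335719233955
head 87.42504536761496 121.2948247617354
guide tips [[591.8, 111.8], [449.1, 121.1]] [520.46208148 116.44596706]
-3.7343371874951274 143.02277767332356
bumpers [[556.8, 230.2], [497.3, 233.9]] [527.07652217 232.08252897]
-3.584112241046904
bar -3.6306022253727845
button [[452.54681012 183.75999449  60.        ]]
[452.87964605 184.43004079  61.45904311] 62.83348236735866
top 45 [452.6 187.6  45. ]
top 52 [452.8 186.1  52. ]
top 58 [452.9 184.9  58. ]
top 64 [453.  183.7  64. ]
scene 45 [439.1 195.5  45. ]
scene 52 [446.5 188.7  52. ]
scene 58 [452.9 182.9  58. ]
scene 64 [459.3 177.1  64. ]
```

>>> drive_tool:
  targets:
    - [59,0.6,-1,0,0,0,-0.35]
    - [59,0.6,-1,0,0,0,-0.35]
    - [59,0.6,-1,0,0,0,-0.35]
    - [59,0.6,-1,0,0,0,-0.35]

```text
clock: 0.6
position: [329.8, 369.7, 230.2]
tool_rot: [3.141, 0.003, 0.587]
contact_force: [-0.3, 0.3, 0.3]
grip_width: 50.0
```

>>> drive_tool:
  targets:
    - [59,0.6,-1,0,0,0,-0.35]
    - [59,0.6,-1,0,0,0,-0.35]
    - [59,0.6,-1,0,0,0,-0.35]
    - [59,0.6,-1,0,0,0,-0.35]

```text
clock: 1.1
position: [421.1, 218.1, 229.9]
tool_rot: [3.141, 0.003, 0.034]
contact_force: [-0.6, -0.3, -0.7]
grip_width: 50.3
```

>>> drive_tool:
  targets:
    - [59,0.6,-1,0,0,0,-0.07]
    - [59,0.6,-1,0,0,0,-0.07]
    - [59,0.6,-1,0,0,0,-0.07]

```text
clock: 1.48
position: [511.9, 68.4, 229.7]
tool_rot: [-3.141, 0.003, -0.072]
contact_force: [0.5, 0.3, 0.1]
grip_width: 50.4
```

>>> drive_tool:
  targets:
    - [59,0.15,-1,0,0,0,0]
    - [59,0.15,-1,0,0,0,0]
    - [59,0.15,-1,0,0,0,0]

```text
clock: 1.85
position: [535.1, -82.6, 229.2]
tool_rot: [-3.141, 0.003, -0.071]
contact_force: [0.3, 0.7, 0.4]
grip_width: 50.3
```

>>> drive_tool:
  targets:
    - [59,0.03,-0.97,0,0,0,0]
    - [59,0.03,-0.97,0,0,0,0]
    - [59,0.03,-0.97,-0.4,0,0,0]
    - [59,0.03,-0.97,-0.8,0,0,0.005]
    - [59,0.03,-0.97,-1,0,0,0.005]
    - [59,0.03,-0.97,-1,0,0,0.005]

```text
clock: 2.6
position: [537.8, -224.9, 76.1]
tool_rot: [-3.137, 0.01, -0.06]
contact_force: [-0.3, -0.3, 0.1]
grip_width: 50.7
```

Run:
```python
from h import *
s=env.read_state(); print(s['position'],s['tool_rot'])
c=shot('wrist'); save(c,'w1.png'); print(c['fx'],np.round(c['tool_from_camera'],3).tolist())
```

```text
[ 537.79361696 -224.91974622   76.05935861] [-3.13709112  0.00969135 -0.05998068]
375.89409071863525 [[1.0, 0.001, -0.0, 0.148], [-0.001, 0.958, 0.285, -72.897], [0.001, -0.285, 0.958, -144.121], [0.0, 0.0, 0.0, 1.0]]
```

View pics/w1.png

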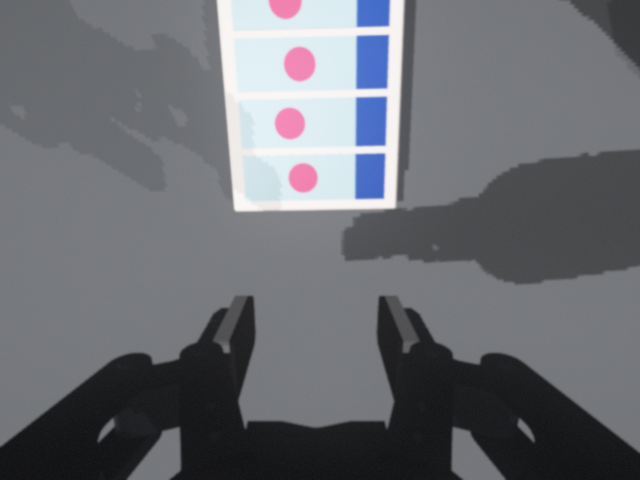

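The wrist view shows the tray's rear edge running from (236,209) to (396,207). It is centred between the fingertips at columns 250 and 382, so I can lower here and approach.

>>> drive_tool:
  targets:
    - [59,0.02,-0.02,-0.3,0,0,0]
    - [59,0.02,-0.02,-0.45,0,0,0]
    - [59,0.02,-0.02,-0.49,0,0,0]
    - [59,0.02,-0.02,-0.49,0,0,0]

```text
clock: 3.15
position: [544.0, -229.3, 6.5]
tool_rot: [-3.14, 0.003, -0.059]
contact_force: [0.6, 0.7, 0.2]
grip_width: 50.5
```

>>> drive_tool:
  targets:
    - [59,0,0.03,0,0,0,0]
    - [59,0,0.06,0,0,0,0]
    - [59,0,0.09,0,0,0,0]
    - [59,0,0.12,0,0,0,0]
    - [59,0,0.15,0,0,0,0]
    - [59,0,0.18,0,0,0,0]
    - [59,0,0.2,0,0,0,0]

```text
clock: 4.03
position: [544.0, -199.2, 6.5]
tool_rot: [-3.141, 0.003, -0.059]
contact_force: [-0.1, -0.4, -1.0]
grip_width: 50.4
```

>>> drive_tool:
  targets:
    - [59,0,0,-0.027,0,0,0]
    - [59,0,0.02,-0.027,0,0,0]
    - [59,0,0.04,-0.027,0,0,0]
    - [59,0,0.06,-0.027,0,0,0]
    - [59,0,0.08,-0.027,0,0,0]
    - [59,0,0.1,-0.027,0,0,0]
    - [59,0,0.12,-0.027,0,0,0]
    - [59,0,0.12,-0.027,0,0,0]

```text
clock: 5.03
position: [544.0, -180.7, 2.5]
tool_rot: [-3.14, 0.003, -0.059]
contact_force: [-0.7, -0.1, -0.6]
grip_width: 50.4
```

```bash
cat > t.py <<'E'
import sys
from h import *
# tray pose in scanner frame from blue labels + white outline in the top view
C=np.array([523.8,179.]); a=np.radians(86.4); R=np.array([[np.cos(a),np.sin(a)],[-np.sin(a),np.cos(a)]])
c=shot('top'); 
if len(sys.argv)>1: save(c,sys.argv[1])
h=cv2.cvtColor(c['frame'],cv2.COLOR_RGB2HSV)
def blobs(m):
    n,l,st,ce=cv2.connectedComponentsWithStats(m.astype(np.uint8)); return [(ce[i],plane(c,[ce[i]],14)[0,:2]) for i in range(1,n) if 8<st[i,4]<70]
b=[p for _,p in blobs((h[...,0]>105)&(h[...,0]<130)&(h[...,1]>130)&(h[...,2]>70)) if abs((R@(p-C))[1])<75 and -390<(R@(p-C))[0]<-35]
k=[p for _,p in blobs((h[...,0]>150)&(h[...,0]<176)&(h[...,1]>60)) if 440<p[0]<620 and -300<p[1]<200]
for n,q in(('blue',b),('pink',k)): print(n,[(R@(p-C)).round(1).tolist() for p in q])
s=env.read_state(); print('tcp in scanner',(R@(s['position'][:2]-C)).round(1),s['position'].round(1),s['contact_force'].round(1),'yaw',s['tool_rot'][2].round(4),'t',s['clock'])
E
python3 t.py
```

```text
blue [[-46.7, -61.6], [-242.8, -65.6], [-270.6, -66.1], [-298.4, -65.9], [-328.7, -65.7], [-45.2, 63.3]]
pink [[-271.0, -30.1], [-243.0, -24.0], [-328.3, -30.7], [-299.4, -24.3]]
tcp in scanner [-357.9  -42.7] [ 544.  -180.9    2.5] [ 0.8 -0.4 -0.4] yaw -0.0591 t 5.075
```

>>> drive_tool:
  targets:
    - [59,-0.005,0.042,0,0,0,0]
    - [59,-0.01,0.084,0,0,0,0]
    - [59,-0.015,0.126,0,0,0,0]
    - [59,-0.02,0.168,0,0,0,0]
    - [59,-0.025,0.21,0,0,0,0]
    - [59,-0.03,0.252,0,0,0,0]
    - [59,-0.035,0.294,0,0,0,0]
    - [59,-0.04,0.336,0,0,0,0]

```text
clock: 6.08
position: [538.0, -130.1, 2.6]
tool_rot: [-3.14, 0.003, -0.059]
contact_force: [0.7, -0.8, 0.9]
grip_width: 50.2
```

```bash
python3 t.py
```

```text
blue [[-46.1, -61.5], [-193.0, -56.5], [-221.4, -56.3], [-248.9, -56.3], [-276.8, -57.0], [-45.2, 63.3]]
pink [[-221.5, -21.2], [-193.7, -14.9], [-278.8, -21.4], [-249.7, -15.2]]
tcp in scanner [-306.7  -33.2] [ 537.7 -129.2    2.5] [-0.4  0.9  1.5] yaw -0.0584 t 6.125
```

>>> drive_tool:
  targets:
    - [59,-0.007,0.05,0,0,0,0]
    - [59,-0.014,0.1,0,0,0,0]
    - [59,-0.021,0.15,0,0,0,0]
    - [59,-0.028,0.2,0,0,0,0]
    - [59,-0.035,0.25,0,0,0,0]
    - [59,-0.042,0.3,0,0,0,0]
    - [59,-0.049,0.35,0,0,0,0]
    - [59,-0.056,0.4,0,0,0,0]

```text
clock: 7.12
position: [529.2, -68.7, 2.5]
tool_rot: [-3.139, 0.004, -0.058]
contact_force: [-0.3, -1.2, 0.5]
grip_width: 50.8
```

```bash
python3 t.py
```

```text
blue [[-46.4, -61.9], [-132.8, -43.4], [-160.1, -43.8], [-187.5, -44.6], [-45.9, 63.5]]
pink [[-160.9, -8.4], [-132.5, -2.0], [-189.9, -2.4]]
tcp in scanner [-245.8  -20.5] [528.8 -67.7   2.4] [ 0.6 -0.4 -0.6] yaw -0.0575 t 7.175
```

>>> drive_tool:
  targets:
    - [59,-0.009,0.06,0,0,0,-0.003]
    - [59,-0.018,0.12,0,0,0,-0.006]
    - [59,-0.027,0.18,0,0,0,-0.006]
    - [59,-0.036,0.24,0,0,0,-0.006]
    - [59,-0.045,0.3,0,0,0,-0.006]
    - [59,-0.054,0.36,0,0,0,-0.006]
    - [59,-0.063,0.42,0,0,0,-0.006]
    - [59,-0.063,0.44,0,0,0,-0.006]

```text
clock: 8.18
position: [519.0, -1.0, 2.3]
tool_rot: [-3.138, 0.005, -0.066]
contact_force: [-0.1, -1.4, 0.3]
grip_width: 50.2
```

```bash
python3 t.py top2.png; python3 -c "
import cv2;i=cv2.imread('pics/top2.png')[200:350,170:420];cv2.imwrite('pics/top2c.png',cv2.resize(i,None,fx=3.2,fy=3.2,interpolation=2))"
```

```text
blue [[-46.1, -62.2], [-62.6, -29.9], [-45.1, 62.8]]
pink [[-66.1, 11.3]]
tcp in scanner [-179.7   -6.6] [519.1  -0.8   2.3] [0.4 0.3 0.1] yaw -0.0661 t 8.225
```

View pics/top2c.png

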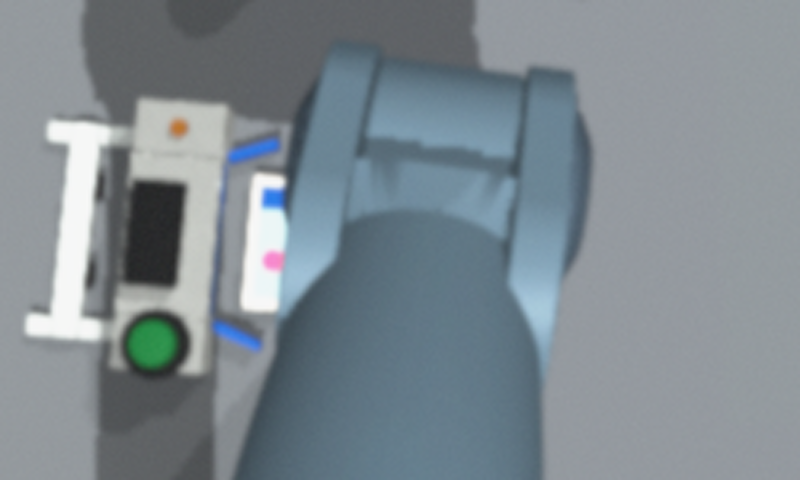

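The tray front, at about x 240–255 in the crop, is centred and square between the blue guides. I'll push straight in.

>>> drive_tool:
  targets:
    - [59,0.004,0.06,0,0,0,0]
    - [59,0.008,0.12,0,0,0,0]
    - [59,0.012,0.18,0,0,0,0]
    - [59,0.016,0.24,0,0,0,0]
    - [59,0.02,0.3,0,0,0,0]
    - [59,0.023,0.36,0,0,0,0]
    - [59,0.026,0.42,0,0,0,0]
    - [59,0.03,0.48,0,0,0,0]

```text
clock: 9.22
position: [523.6, 71.8, 2.3]
tool_rot: [-3.138, 0.005, -0.066]
contact_force: [-0.7, -1.0, 0.4]
grip_width: 50.6
```

```bash
python3 t.py|tail -1
python3 - <<'E'
from h import *
save(shot('wrist'),'w2.png')
E
```

```text
tcp in scanner [-105.9   -6.5] [523.6  72.9   2.3] [-0.7  2.   0. ] yaw -0.0651 t 9.275
```

View pics/w2.png

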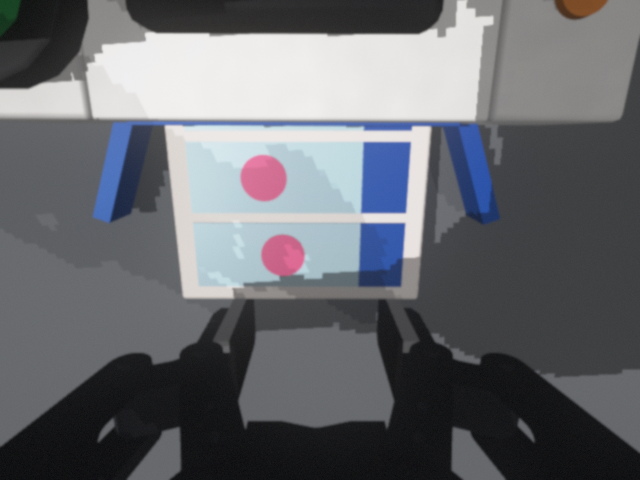

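The wrist view shows the tray passing under the bridge. Its sides are at columns 168 and 430 inside the guides, centred and square, with about 29 mm to go. I'll do the last part slowly.

>>> drive_tool:
  targets:
    - [59,0.002,0.03,0,0,0,0]
    - [59,0.004,0.06,0,0,0,0]
    - [59,0.006,0.09,0,0,0,0]
    - [59,0.008,0.12,0,0,0,0]
    - [59,0.009,0.14,0,0,0,0]
    - [59,0.01,0.15,0,0,0,0]

```text
clock: 10.07
position: [525.1, 95.1, 2.3]
tool_rot: [-3.137, 0.005, -0.065]
contact_force: [-1.4, -0.6, 0.3]
grip_width: 50.3
```

>>> drive_tool:
  targets:
    - [59,0.001,0.01,0,0,0,0]
    - [59,0.001,0.02,0,0,0,0]
    - [59,0.002,0.03,0,0,0,0]
    - [59,0.002,0.03,0,0,0,0]

```text
clock: 10.58
position: [525.4, 99.8, 2.3]
tool_rot: [-3.136, 0.005, -0.064]
contact_force: [0.1, 0.1, -0.1]
grip_width: 50.5
```

>>> drive_tool:
  targets:
    - [59,0,0.007,0,0,0,0]
    - [59,0,0.014,0,0,0,0]
    - [59,0,0.014,0,0,0,0]

```text
clock: 10.95
position: [525.4, 102.1, 2.3]
tool_rot: [-3.136, 0.005, -0.064]
contact_force: [0.4, -0.8, 0.3]
grip_width: 50.5
```

>>> drive_tool:
  targets:
    - [59,0,0.007,0,0,0,0]
    - [59,0,0.014,0,0,0,0]
    - [59,0,0.014,0,0,0,0]

```text
clock: 11.32
position: [525.2, 102.3, 2.3]
tool_rot: [-3.14, 0.005, -0.066]
contact_force: [-0.9, -7.1, 1.6]
grip_width: 50.3
```

>>> drive_tool:
  targets:
    - [59,0,0.012,0,0,0,0]
    - [59,0,0.024,0,0,0,0]
    - [59,0,0.024,0,0,0,0]

```text
clock: 11.7
position: [524.9, 102.4, 2.4]
tool_rot: [3.135, 0.005, -0.068]
contact_force: [-1.6, -12.3, 1.5]
grip_width: 50.2
```

Run:
```python
from h import *
s=env.read_state(); print(s['position'],s['contact_force'])
c=shot('top'); w=shot('wrist')['frame']
i=cv2.resize(c['frame'][200:320,170:310],None,fx=4,fy=4,interpolation=2)
cv2.imwrite('pics/home.png',cv2.vconcat([cv2.resize(i,(560,480))[:280],cv2.resize(w,(560,420))[:310]])[:,:,::-1])
```

```text
[524.92600581 102.36246427   2.36444055] [ -1.61537749 -12.30213115   1.49237951]
```

View pics/home.png

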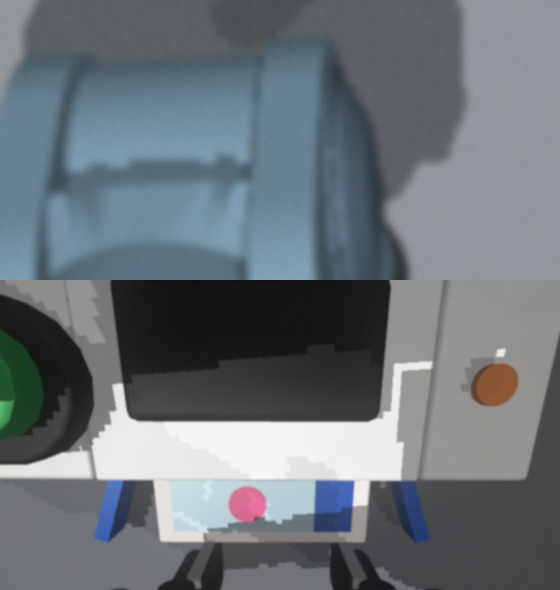

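The wrist view shows the tray's rear edge level with the guide tips (row 541), square, with 12 N on the bumpers. I'll release, back away, lift, and check from above before pressing.

>>> drive_tool:
  targets:
    - [59,0,-0.03,0,0,0,0]
    - [59,0,-0.1,0,0,0,0]
    - [59,0,-0.3,0,0,0,0]
    - [59,0,-0.6,0.3,0,0,0]
    - [59,0,-0.9,0.7,0,0,0]
    - [30,0,-1,1,0,0,0]
    - [10,0,-1,1,0,0,0]

```text
clock: 12.68
position: [528.9, -50.1, 157.4]
tool_rot: [3.134, -0.006, -0.07]
contact_force: [0.3, -0.7, -0.4]
grip_width: 14.5
```

>>> drive_tool:
  targets:
    - [0,0,-0.7,0,0,0,0]
    - [0,0,-0.7,0,0,0,0]
    - [0,0,-0.7,0,0,0,0]

```text
clock: 13.05
position: [528.8, -157.3, 156.5]
tool_rot: [3.134, -0.006, -0.074]
contact_force: [0.2, 1.1, 0.0]
grip_width: -0.3
```

```bash
python3 t.py home2.png; python3 -c "
import cv2;i=cv2.imread('pics/home2.png')[210:330,160:310];cv2.imwrite('pics/home2c.png',cv2.resize(i,None,fx=5,fy=5,interpolation=2))"
```

```text
blue [[-46.5, -61.6], [-45.5, -29.3], [-45.1, 63.1]]
pink [[-45.9, 6.3]]
tcp in scanner [-333.6  -25.6] [ 528.4 -155.6  156.3] [ 0.6 -0.3 -0.5] yaw -0.0725 t 13.1
```

View pics/home2c.png

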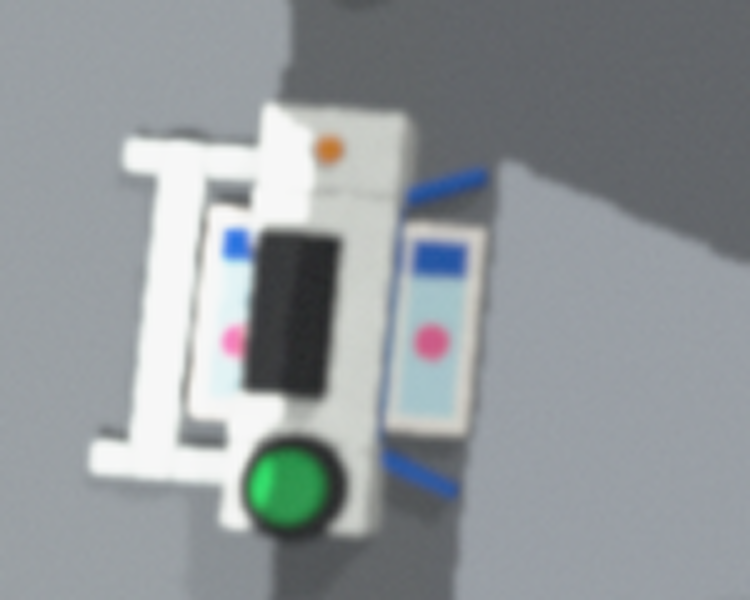

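The tray is home: its front edge is along the bumpers, its sides are parallel to the opening, and its y offset is about 0. Next is the button.

>>> drive_tool:
  targets:
    - [0,-0.25,1,0,0,0,0]
    - [0,-0.25,1,0,0,0,0]
    - [0,-0.25,1,0,0,0,0]
    - [0,-0.25,1,0,0,0,0]

```text
clock: 13.6
position: [489.0, -2.3, 155.5]
tool_rot: [3.136, -0.002, -0.067]
contact_force: [0.7, -0.4, 0.3]
grip_width: 0.2
```

>>> drive_tool:
  targets:
    - [0,-0.25,1,0,0,0,0]
    - [0,-0.25,1,0,0,0,0]
    - [0,-0.25,1,0,0,0,0]
    - [0,-0.25,1,0,0,0,0]

```text
clock: 14.1
position: [450.8, 149.3, 155.1]
tool_rot: [3.136, -0.002, -0.063]
contact_force: [0.5, 0.8, -0.5]
grip_width: -0.1
```

```bash
python3 -c "
from h import *
s=env.read_state();print(s['position'],s['tool_rot'])"
```

```text
[450.78737886 149.28618487 155.06909684] [ 3.13633192e+00 -1.53133953e-03 -6.28171201e-02]
```

Run:
```python
from h import *
from scipy.spatial.transform import Rotation as Ro
s=env.read_state(); c=shot('wrist')
T=np.eye(4); T[:3,:3]=Ro.from_euler('xyz',s['tool_rot']).as_matrix(); T[:3,3]=s['position']; T=T@np.array(c['tool_from_camera'])
h=cv2.cvtColor(c['frame'],cv2.COLOR_RGB2HSV); m=((h[...,0]>50)&(h[...,0]<75)&(h[...,1]>120)).astype(np.uint8)
k=max(cv2.findContours(m,0,2)[0],key=cv2.contourArea); (u,v),ax,_=cv2.fitEllipse(k); print(u,v,ax)
for z in(56,59,62): print(z,plane(c,[(u,v)],z,T)[0].round(1))
d=c['z_map'][int(v),int(u)]; p=T@np.r_[rays(c,[(u,v)])[0]*d,1]; print('depth pt',p.round(1))
```

```text
315.6756591796875 193.2496795654297 (43.726871490478516, 44.1176643371582)
56 [453. 183.  56.]
59 [453.1 183.4  59. ]
62 [453.1 183.9  62. ]
depth pt [453.1 184.3  64.4   1. ]
```

>>> drive_tool:
  targets:
    - [0,0.015,0.231,0,0,0,0]
    - [0,0.015,0.231,-0.2,0,0,0]
    - [0,0.015,0.231,-0.4,0,0,0]
    - [0,0.015,0.231,-0.54,0,0,0]
    - [0,0.015,0.231,-0.54,0,0,0]

```text
clock: 14.78
position: [452.5, 181.0, 72.5]
tool_rot: [3.134, 0.002, -0.067]
contact_force: [0.0, -0.0, 0.2]
grip_width: 0.1
```

>>> drive_tool:
  targets:
    - [0,0,0,-0.02,0,0,0]
    - [0,0,0,-0.04,0,0,0]
    - [0,0,0,-0.06,0,0,0]
    - [0,0,0,-0.06,0,0,0]

```text
clock: 15.28
position: [452.5, 181.0, 63.6]
tool_rot: [3.134, 0.002, -0.067]
contact_force: [0.2, -0.4, 0.0]
grip_width: -0.2
```

>>> drive_tool:
  targets:
    - [0,0.003,0.02,0,0,0,0]
    - [0,0.003,0.02,-0.01,0,0,0]
    - [0,0.003,0.02,-0.02,0,0,0]
    - [0,0.003,0.02,-0.03,0,0,0]
    - [0,0.003,0.02,-0.03,0,0,0]

```text
clock: 15.9
position: [453.2, 184.3, 59.2]
tool_rot: [3.135, 0.001, -0.067]
contact_force: [-0.1, 0.3, 1.9]
grip_width: -0.3
```

>>> drive_tool:
  targets:
    - [0,0,0,-0.01,0,0,0]
    - [0,0,0,-0.02,0,0,0]
    - [0,0,0,-0.02,0,0,0]

```text
clock: 16.27
position: [453.3, 184.4, 56.2]
tool_rot: [3.135, 0.001, -0.067]
contact_force: [-0.9, 2.0, 4.3]
grip_width: 0.3
```

>>> drive_tool:
  targets:
    - [0,0,0,-0.01,0,0,0]
    - [0,0,0,-0.02,0,0,0]
    - [0,0,0,-0.02,0,0,0]

```text
clock: 16.65
position: [453.4, 184.4, 55.6]
tool_rot: [3.135, -0.0, -0.066]
contact_force: [-6.5, -1.6, 23.9]
grip_width: -0.1
```

>>> drive_tool:
  targets:
    - [0,0,0,-0.01,0,0,0]
    - [0,0,0,-0.02,0,0,0]
    - [0,0,0,-0.02,0,0,0]

```text
clock: 17.02
position: [453.4, 184.4, 55.5]
tool_rot: [3.135, -0.001, -0.066]
contact_force: [-9.2, -1.7, 29.4]
grip_width: 0.1
```

The force rose hard at z = 55.5 mm, so the button bottomed out, about 6 mm below its ~61.5 mm top. I'll release and move clear.

>>> drive_tool:
  targets:
    - [0,0,0,0.05,0,0,0]
    - [0,0,0,0.2,0,0,0]
    - [0,0,0,0.6,0,0,0]
    - [0,0,0,1,0,0,0]
    - [0,0,0,1,0,0,0]

```text
clock: 17.65
position: [456.7, 185.0, 210.2]
tool_rot: [3.138, -0.01, -0.066]
contact_force: [0.4, 0.3, -0.6]
grip_width: 0.1
```

>>> drive_tool:
  targets:
    - [0,0.2,-1,0,0,0,0]
    - [0,0.2,-1,0,0,0,0]
    - [0,0.2,-1,0,0,0,0]
    - [0,0.2,-1,0,0,0,0]

```text
clock: 18.15
position: [486.2, 33.1, 208.7]
tool_rot: [3.137, -0.008, -0.07]
contact_force: [-0.4, 0.7, 0.9]
grip_width: -0.0
```

>>> drive_tool:
  targets:
    - [0,0.2,-1,0,0,0,0]
    - [0,0.2,-1,0,0,0,0]
    - [0,0.2,-1,0,0,0,0]
    - [0,0.2,-1,0,0,0,0]
    - [0,0.2,-1,0,0,0,0]

```text
clock: 18.77
position: [515.5, -115.3, 207.9]
tool_rot: [3.138, -0.006, -0.069]
contact_force: [-0.5, -0.3, 0.7]
grip_width: 0.1
```

```bash
python3 t.py end.png
python3 - <<'E'
from h import *
c=shot('top'); P=cloud(c); print('button z',P[305:310,215:220,2].mean())
a=cv2.imread('pics/top0.png'); b=cv2.imread('pics/end.png'); s=shot('scene'); save(s,'s2.png')
cv2.imwrite('pics/endc.png',cv2.vconcat([cv2.resize(b[60:340,60:560],(750,420)),cv2.resize(cv2.imread('pics/s2.png')[160:260,290:440],(270,180))]) if 0 else b)
E
```

```text
blue [[-46.7, -61.6], [-45.7, -29.5], [-45.8, 63.3]]
pink [[-44.8, 6.4]]
tcp in scanner [-294.   -10.2] [ 515.5 -115.1  208.2] [0.4 0.5 0.2] yaw -0.0683 t 18.825
button z 63.040642291860216
```

View pics/end.png

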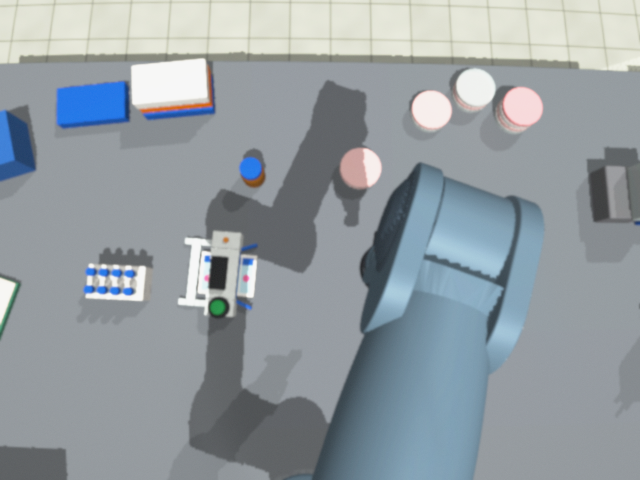

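The tray is home at about (228,277), the button is back up, and the rack, jar and dishes haven't moved. The arm is clear at z = 208 mm, so I'm handing in.

```bash
python3 -c "
from h import *
print(env.finish_job())"
```

```text
the job is handed in; nothing more can be done
None
```

I pushed the tray along the bench with two fingertips, through the guides and under the bridge until it met the stop bumpers. I then pressed the green button fully down, let it come back up, moved the arm clear and handed the job in at about 19 s.

**Tray:** It was pressed against the bumpers at about 12 N. Views taken before and after the press show it square, with a y offset of about 0 mm and x near -5 mm in the scanner's frame. The measuring error is about 2 mm. Its front edge is partly hidden by the bridge and housing, so contact with the bumpers rests mainly on the force rise.

**Button:** The force rose sharply to about 29 N at z = 55.5 mm, roughly 6 mm below the button's rest height. I had no direct reading of its travel. Afterwards its height read 63 mm, against 62.8 mm before, so it is back up.

**Bystanders:** The rack, jar and dishes are in the same places in the last picture. The arm hid the marker pen in that view, so I did not re-check it, but the gripper stayed roughly 200 mm away from it.

No check failed or disagreed.

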